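# Nudge the pump plate onto its locating pins

### The job

On the grey fixture, the aluminium pump plate is lying loose and tipped on top of two locating pins. Nudge it with the fingertips, back against the fixture's rail and sideways along it, until both holes drop over the pins and it lies flat on the bed. Do not lift it, do not touch the brass valve standing on it, and leave the other parts where they are.

Things in the scene. Friction and masses are not known exactly. Their poses are not given: they have to be found in the camera images.
- fixture: Fixed fixture: grey painted bed 200 (x) x 350 (y) x 15 mm, its top 15 mm above the bench. Origin: on the bench, below the centre of the seated plate. x points away from the robot to the rail, y along the rail to the left, z up. The bed spans x -125 to +75, y -175 to +175 mm. Two red lines painted on it at y = +83 and -83 mm flank the seated plate's place.
- rail_face (a point): middle of the dark steel rail's face towards the robot, at bed height: fixture x = +51.5 mm, 1.5 mm clear of the seated plate's far edge. The rail runs along y, 330 mm long, 16 mm thick, 24 mm above the bed. The plate pushed against it lies square to it; slid along it, it drops by itself when the holes come over the pins, and the pins then stop it
- plate: Loose aluminium plate 100 (x) x 160 (y) x 6 mm, about 0.3 kg; slides easily (metal on metal) under 1 to 10 N pushed low on an edge. Origin: centre of underside; axes as the fixture's when seated, 15 mm above the bench. It starts lying on both pins, near edge on the bed, far edge raised (about 6 degrees), 15 to 26 mm short of its place in fixture x, 16 to 36 mm to one side or the other in y, turned up to 0.1 rad
- valve: Brass valve fixed upright on the plate, 30 mm tall, 30 mm diameter at its foot, 20 to 26 mm above; not to be touched. Origin: centre of its foot, at x = -12 mm, y = 0 on the top of the plate.
- pin_left (a point): foot of the left pin, at bed height; fixture x = +12, y = +35 mm. Steel, 10 mm diameter, 7 mm tall, coned tip; hidden under the plate at first
- pin_right (a point): foot of the right pin, the same, at fixture x = +12, y = -35 mm
- hole_left (a point): centre of the plate's left through hole, at its underside; plate x = +12, y = +35 mm; 16 mm diameter (3 mm radial play on the pin)
- hole_right (a point): centre of the plate's right through hole, the same, at plate x = +12, y = -35 mm
- tank: bystander: yellow plastic jar with black cap, 64 mm diameter, 100 mm tall, standing on the bench beyond the rail; origin at the centre of its foot
- nozzle: bystander: brass nozzle, 36 mm diameter at its foot, 50 mm tall, standing on the bench beyond the rail; origin at the centre of its foot
- collar: bystander: steel collar, 48 mm diameter, 18 mm tall, on the bench to the left of the fixture; origin at the centre of its underside
- grip: bystander: orange plastic grip block 110 (x) x 28 (y) x 22 mm, on the bench to the right of the fixture; origin at the centre of its underside
Not all that is in view belongs to the job. What is meant by the plate is not black, brown or green, and is the smaller of those in its own colour.

How it is judged:
By the outcome, as a careful person would: the job done as asked, in the order asked, and still so for the second after the job is handed in, with the robot touching nothing.
It also fails if it takes over 48 s, if anything falls off the work surface, if the arm or the gripper's body presses on something with over 40 N, if the wrist force passes 120 N, or if a joint passes its speed limit or range.

### The arm

A 6-joint arm with a two-finger parallel gripper is mounted at the origin on the work surface. World frame = base frame: x ahead of the robot, y to its left, z up, the work surface at z = 0. Lengths are in m, angles in rad, forces in N, time in s.
With the tool pointing down it reaches from about 0.25 to 0.775 m from the base axis. Payload 4 kg.
Tool frame: the origin (TCP) lies between the finger pads; the fingertips stand 17 mm ahead of it and the grasp point (between the pads) lies 2 mm behind it; z points along the fingers, y is the direction in which the jaws open and shut (so a half turn about z gives the same grasp; the last joint's range is limited). The gripper opens to 94 mm and grips with 3 to 60 N. Pads are 16 mm wide; open, the fingers measure 119 mm over their backs; the gripper's body (75 mm by 177 mm) begins 78 mm behind the grasp point.
Start: joints at [1.102, 0.087, 1.371, -0, 1.684, -0.103], TCP at [0.197, 0.514, 0.223] pointing down, gripper open.
Joint ranges: [-3.1, 3.1], [-0.76, 2.03], [0.27, 2.55], [-1.08, 4.22], [0.17, 2.65], [-2.57, 2.57]. Speed limits (rad/s): [2.79, 2.79, 3.14, 3.14, 3.14, 3.14].

### API

Orientations are given as a rotation vector (axis times angle).
In Python, from plant import read_state, read_camera, camera_info, order, search_frame, masks_of gives the robot as it stands.
- The arm moves only by the shell command python3 -m pendant 'ROWS' [OPENING] [FORCE]. ROWS is JSON, a list of rows, each an object of numbers: "dx", "dy", "dz": the shift along the tool's x, y, z each as a share of 0.02 m, from -1 to 1; "ax", "ay", "az": the turn, a rotation vector about the tool's x, y, z each as a share of 0.1 rad, from -1 to 1. In form: [{"dx": .., "dy": .., "dz": .., "ax": .., "ay": .., "az": ..}, ...]. A call has 1 to 10 rows; each row shifts and turns the commanded pose from where the row before left it, along the tool's axes as they then stand; what a row does not reach is not made up. A row lasts 1/12 s, in which the tool goes at most 41.7 mm and 7.16 degrees, less where a joint would pass 70% of its speed; a pose out of reach is approached as far as the arm can. A call with a number of a shift or a turn outside -1 to 1 is refused whole. A call with a gripper value outside its range is refused whole. OPENING is the closure in counts, from 0 (fully open) to 255 (shut), set as the call begins (- or left out, the last holds). The fingers move at their own pace and stop on an object; FORCE is the grip in N (left out, the last holds). Time passes only in rows, so rows that do not move let the fingers close. It gives the time, the measured TCP pose, the force and the opening at its end, in the units of the state.
- read_state(): the state, without advancing time (a new reading comes with each control period).
- read_camera(name): name is "side" or "top"; returns (picture, depth): 420x560x3 uint8, blue, green, red; 420x560 float32, m along the optical axis (not along the pixel's ray), 0 where there is no reading.
- camera_info(name): a dict with "K" (3x3 intrinsics, pixels), "dist" ([k1, k2, p1, p2, k3] as OpenCV has them; the pictures are not rectified), "camera_from_world" (4x4, takes a point from world to camera coordinates). Camera axes: x right, y up, looking along -z (the intrinsics and any distortion apply to the point x, -y, -z); pixel columns grow to the right and rows downward; lengths in m; the calibration is good to about 2 mm. A picture is of the moment at which its call begins. camera_info takes no time and is no camera call.
- order.hand_in(): hands the job in, once; it reports no verdict.
Trained networks look in the newest picture that a camera, given by its name, has taken for a name from the list of things; names that differ only in an ending like _2 or _b are one class to them, and where a whole thing is asked for, a point or a joint stands for the part that bears it (a point fixed in the world has none). Each returns a list of dicts, best first, with "conf" (0 to 1); they miss things now and then, are a little off and sometimes report something else, mostly with a low value. They report only what shows in the picture. A call takes as long as a camera call. They do not tell look-alikes from the thing itself.
- search_frame(label, camera): "extent" ([left, top, right, bottom] in pixels, round what is visible of it).
- masks_of(label, camera): "region" (420x560 bool, what is visible of it) and "extent" ([left, top, right, bottom] in pixels, round what is visible of it).
The state is a dict: "clock": time; "q": joint angles; "joint_vel": joint speeds; "joint_torque": joint torques, N m; "tool_pos": TCP position; "tool_rot": TCP orientation; "wrist_force": force on the tool from outside, world axes, zero at the start; "wrist_torque": the same for the moment, N m; "gripper_width": finger opening in m.
Only numpy, scipy, OpenCV 4.12 (cv2) and the standard library are available. Lean on these libraries where they do the work, as an engineer would, in place of code of your own. Each camera call takes 0.05 s, during which the arm holds its last target. There are 200 camera calls.

## Working session

There is one attempt and no reset: what is moved stays moved. The work goes in short steps, Python scripts to look and compute and a shell command to move; the robot and the scene stay as the last step left them, time stands still between calls to the robot, and variables do not carry over. Pictures are saved under pics/ and viewed, on a budget of 10 in all, crops included, one or two more only if the job needs it, and the job is handed in when it is done.

```bash
mkdir -p pics; ls; python3 - <<'E'
from plant import *
import cv2,numpy as np
for n in("top","side"):
    im,d=read_camera(n); cv2.imwrite(f"pics/{n}0.png",im); np.savez(f"pics/{n}0.npz",d=d)
    ci=camera_info(n); print(n,{k:np.round(v,4).tolist() for k,v in ci.items()})
s=read_state();print(s)
E
```

```text
pics
top {'K': [[389.144, 0.0, 285.2687], [0.0, 389.144, 211.9908], [0.0, 0.0, 1.0]], 'dist': [-0.0162, 0.0, 0.0, 0.0, 0.0], 'camera_from_world': [[0.1405, -0.9901, -0.0069, -0.0346], [0.97, 0.1362, 0.2015, -0.5327], [-0.1985, -0.035, 0.9795, -0.8113], [0.0, 0.0, 0.0, 1.0]]}
side {'K': [[440.9049, 0.0, 283.8306], [0.0, 440.9049, 210.0104], [0.0, 0.0, 1.0]], 'dist': [-0.0101, 0.0, 0.0, 0.0, 0.0], 'camera_from_world': [[0.8524, -0.5228, 0.0116, -0.4232], [0.3611, 0.6044, 0.7101, -0.2225], [-0.3783, -0.6011, 0.704, -0.9215], [0.0, 0.0, 0.0, 1.0]]}
{'clock': 0.1, 'q': array([ 1.10190096e+00,  8.78599461e-02,  1.37207506e+00,  2.75555864e-05,
        1.68358426e+00, -1.03109838e-01]), 'joint_vel': array([-0.00049425, -0.00185303, -0.00329211,  0.00102802,  0.00194056,
        0.00098178]), 'joint_torque': array([ 2.83066780e-03, -3.41255307e+01, -3.03301442e+01,  7.20724580e-02,
        3.04915407e-02, -8.18601507e-05]), 'tool_pos': array([0.19652276, 0.51321135, 0.22144697]), 'tool_rot': array([-5.71268068e-01, -3.08863545e+00,  2.89072752e-03]), 'wrist_force': array([ 0.01628415, -0.67471472, -0.47195364]), 'wrist_torque': array([0.03556337, 0.02000991, 0.01449635]), 'gripper_width': 0.0938244539385687}
```

View pics/top0.png

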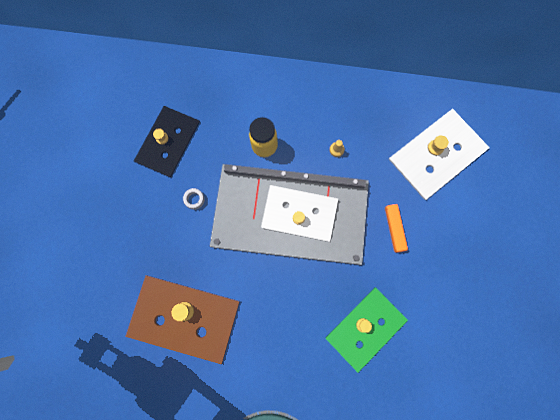

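View pics/side0.png

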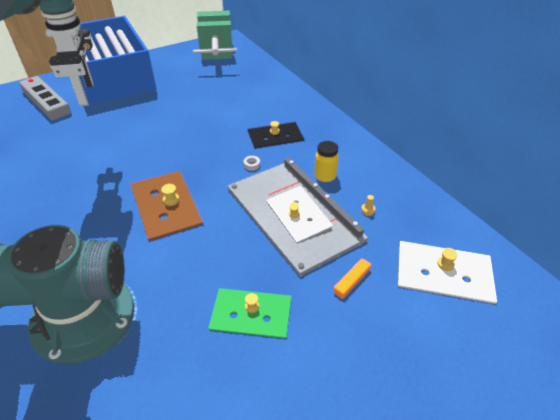

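The white plate at (299,213) in the top view sits on the fixture to the right of its place. The left red line is clear at (256,200), and the right one is mostly covered at (328,190). Next I measure the fixture and plate poses.

```bash
cat > h.py <<'E'
from plant import *
import cv2,numpy as np
def toworld(n,px,z):
    ci=camera_info(n);T=np.array(ci["camera_from_world"]);R,t=T[:3,:3],T[:3,3]
    u=cv2.undistortPoints(np.float64(px).reshape(-1,1,2),np.array(ci["K"]),np.array(ci["dist"])).reshape(-1,2)
    d=np.c_[u[:,0],-u[:,1],-np.ones(len(u))]@R; c=-R.T@t
    return c+d*((np.broadcast_to(z,len(u))-c[2])/d[:,2])[:,None]
def topix(n,P):
    ci=camera_info(n);T=np.array(ci["camera_from_world"]);p=np.atleast_2d(P)@T[:3,:3].T+T[:3,3]
    return cv2.projectPoints(p*[1,-1,-1],np.zeros(3),np.zeros(3),np.array(ci["K"]),np.array(ci["dist"]))[0].reshape(-1,2)
def quad(m):
    c,_=cv2.findContours(m.astype(np.uint8),cv2.RETR_EXTERNAL,cv2.CHAIN_APPROX_NONE)
    c=max(c,key=cv2.contourArea); return c.reshape(-1,2)
E
python3 - <<'E'
from h import *
im=cv2.imread("pics/top0.png")
hsv=cv2.cvtColor(im,cv2.COLOR_BGR2HSV);h,s,v=cv2.split(hsv)
roi=np.zeros(h.shape,bool);roi[155:275,200:380]=1
# fixture: near, left, right bed edges via non-blue
fx=roi&(s<110)
c=quad(cv2.morphologyEx(fx.astype(np.uint8),cv2.MORPH_OPEN,np.ones((5,5))))
W=toworld("top",c,0.015)
r=cv2.minAreaRect((W[:,:2]*1000).astype(np.float32));print("fixture rect",r,cv2.boxPoints(r).round(1).tolist())
red=roi&(s>130)&((h<8)|(h>172))
n,l,st,ce=cv2.connectedComponentsWithStats(red.astype(np.uint8))
for i in range(1,n):
    if st[i,4]>8:
        ys,xs=np.where(l==i);p=toworld("top",np.c_[xs,ys],.015)[:,:2]*1000
        print("red",st[i],p.mean(0).round(1),cv2.fitLine(p.astype(np.float32),cv2.DIST_L2,0,.01,.01).ravel().round(3))
pl=roi&(s<40)&(v>190)
c=quad(pl)
W=toworld("top",c,0.026);r=cv2.minAreaRect((W[:,:2]*1000).astype(np.float32));print("plate",r,cv2.boxPoints(r).round(1).tolist())
for l in("plate","hole_left","valve","fixture","rail_face"):
    for q in search_frame(l,"top")[:5]:
        e=q["extent"];print(l,round(q["conf"],2),np.round(e).tolist())
cv2.imwrite("pics/crop0.png",cv2.resize(im[155:275,200:380],None,fx=4.4,fy=4.4,interpolation=cv2.INTER_CUBIC))
E
```

```text
fixture rect ((539.8445434570312, 30.60858154296875), (202.10621643066406, 350.52911376953125), 1.3396382331848145) [[434.70001220703125, 203.5], [442.8999938964844, -147.0], [645.0, -142.1999969482422], [636.7999877929688, 208.1999969482422]]
red [253 179   7  40  55] [563.4 114.4] [1.00000e+00 2.30000e-02 5.63424e+02 1.14388e+02]
red [327 186   2  10  12] [603.6 -50.5] [ 9.98000e-01  5.90000e-02  6.03621e+02 -5.04580e+01]
plate ((541.786865234375, 10.110855102539062), (162.6193389892578, 104.41423034667969), 86.2813491821289) [[484.3999938964844, -67.5999984741211], [588.5999755859375, -74.4000015258789], [599.2000122070312, 87.9000015258789], [495.0, 94.5999984741211]]
plate 0.85 [126.0, 272.0, 241.0, 364.0]
plate 0.84 [393.0, 112.0, 489.0, 203.0]
plate 0.72 [133.0, 105.0, 198.0, 177.0]
plate 0.62 [263.0, 187.0, 340.0, 242.0]
plate 0.41 [386.0, 204.0, 406.0, 253.0]
hole_left 0.85 [329.0, 287.0, 404.0, 374.0]
hole_left 0.78 [135.0, 108.0, 197.0, 173.0]
hole_left 0.74 [124.0, 273.0, 242.0, 367.0]
hole_left 0.63 [387.0, 112.0, 488.0, 200.0]
hole_left 0.57 [263.0, 189.0, 340.0, 240.0]
valve 0.62 [152.0, 133.0, 170.0, 148.0]
valve 0.59 [171.0, 302.0, 192.0, 322.0]
valve 0.56 [357.0, 317.0, 374.0, 333.0]
valve 0.52 [429.0, 134.0, 448.0, 154.0]
valve 0.48 [292.0, 210.0, 305.0, 223.0]
fixture 0.81 [212.0, 165.0, 368.0, 263.0]
fixture 0.56 [261.0, 186.0, 338.0, 242.0]
rail_face 0.79 [209.0, 163.0, 372.0, 266.0]
```

View pics/crop0.png

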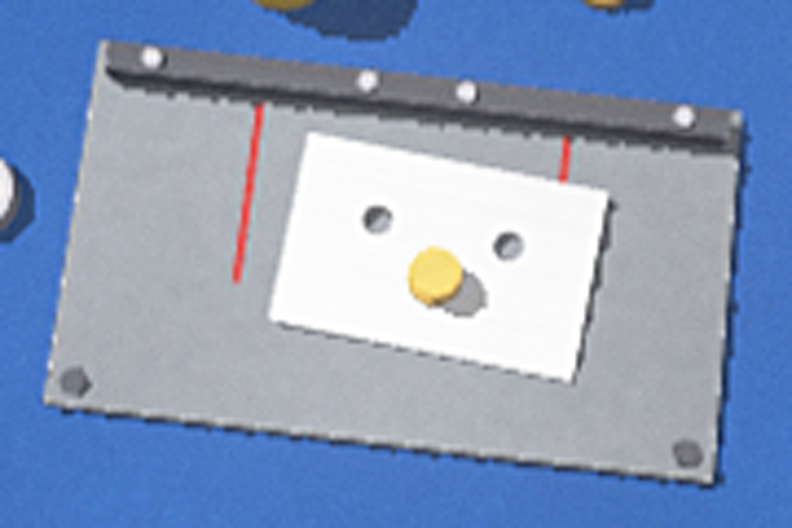

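Fixture origin is about (0.565, 0.031) with yaw +0.023. The plate is about 23 mm short in x, 21 mm to the right, and turned about -0.088 rad. Both fit the stated ranges. I'll square the jaws to the fixture with the gripper open, then push the near edge with both fingertips.

```bash
python3 -m pendant '[{"az":-0.98},{"az":-0.98},{"az":-0.97},{"az":-0.97},{"dx":-0.48,"dy":-0.98},{"dx":-0.48,"dy":-0.98},{"dx":-0.48,"dy":-0.98},{"dx":-0.48,"dy":-0.98},{"dx":-0.48,"dy":-0.98},{"dx":-0.48,"dy":-0.98}]' 0
python3 -m pendant '[{"dx":-0.48,"dy":-0.98},{"dx":-0.48,"dy":-0.98},{"dx":-0.48,"dy":-0.98},{"dx":-0.48,"dy":-0.98},{"dx":-0.48,"dy":-0.98},{"dx":-0.48,"dy":-0.98},{"dx":-0.48,"dy":-0.98},{"dx":-0.48,"dy":-0.98},{"dx":-0.48,"dy":-0.98},{"dx":-0.48,"dy":-0.98}]'
python3 -m pendant '[{"dx":-0.48,"dy":-0.98},{"dx":-0.48,"dy":-0.98},{"dx":-0.48,"dy":-0.98},{"dx":-0.48,"dy":-0.98},{"dx":-0.48,"dy":-0.98},{"dx":-0.48,"dy":-0.98},{"dx":-0.48,"dy":-0.98},{"dx":-0.48,"dy":-0.98},{"dx":-0.48,"dy":-0.98},{"dx":-0.48,"dy":-0.98}]'
```

```text
$[0]: bad value
$[0]: bad value
$[0]: bad value
```

```bash
python3 -m pendant '[{"dx":0,"dy":0,"dz":0,"ax":0,"ay":0,"az":-0.98},{"dx":0,"dy":0,"dz":0,"ax":0,"ay":0,"az":-0.98},{"dx":0,"dy":0,"dz":0,"ax":0,"ay":0,"az":-0.97},{"dx":0,"dy":0,"dz":0,"ax":0,"ay":0,"az":-0.97}]' 0
```

```text
clock: 0.68
tool_pos: [0.1967, 0.5136, 0.2225]
tool_rot: [-0.045, 3.141, 0.0]
wrist_force: [-0.4, 0.6, 0.1]
gripper_width: 0.0942
```

```bash
python3 -m pendant '[{"dx":-0.48,"dy":-0.98,"dz":0,"ax":0,"ay":0,"az":0},{"dx":-0.48,"dy":-0.98,"dz":0,"ax":0,"ay":0,"az":0},{"dx":-0.48,"dy":-0.98,"dz":0,"ax":0,"ay":0,"az":0},{"dx":-0.48,"dy":-0.98,"dz":0,"ax":0,"ay":0,"az":0},{"dx":-0.48,"dy":-0.98,"dz":0,"ax":0,"ay":0,"az":0},{"dx":-0.48,"dy":-0.98,"dz":0,"ax":0,"ay":0,"az":0},{"dx":-0.48,"dy":-0.98,"dz":0,"ax":0,"ay":0,"az":0},{"dx":-0.48,"dy":-0.98,"dz":0,"ax":0,"ay":0,"az":0},{"dx":-0.48,"dy":-0.98,"dz":0,"ax":0,"ay":0,"az":0},{"dx":-0.48,"dy":-0.98,"dz":0,"ax":0,"ay":0,"az":0}]'
python3 -m pendant '[{"dx":-0.48,"dy":-0.98,"dz":0,"ax":0,"ay":0,"az":0},{"dx":-0.48,"dy":-0.98,"dz":0,"ax":0,"ay":0,"az":0},{"dx":-0.48,"dy":-0.98,"dz":0,"ax":0,"ay":0,"az":0},{"dx":-0.48,"dy":-0.98,"dz":0,"ax":0,"ay":0,"az":0},{"dx":-0.48,"dy":-0.98,"dz":0,"ax":0,"ay":0,"az":0},{"dx":-0.48,"dy":-0.98,"dz":0,"ax":0,"ay":0,"az":0},{"dx":-0.48,"dy":-0.98,"dz":0,"ax":0,"ay":0,"az":0},{"dx":-0.48,"dy":-0.98,"dz":0,"ax":0,"ay":0,"az":0},{"dx":-0.48,"dy":-0.98,"dz":0,"ax":0,"ay":0,"az":0},{"dx":-0.48,"dy":-0.98,"dz":0,"ax":0,"ay":0,"az":0}]'
python3 -m pendant '[{"dx":-0.48,"dy":-0.98,"dz":0,"ax":0,"ay":0,"az":0},{"dx":-0.48,"dy":-0.98,"dz":0,"ax":0,"ay":0,"az":0},{"dx":-0.48,"dy":-0.98,"dz":0,"ax":0,"ay":0,"az":0},{"dx":-0.48,"dy":-0.98,"dz":0,"ax":0,"ay":0,"az":0},{"dx":-0.48,"dy":-0.98,"dz":0,"ax":0,"ay":0,"az":0},{"dx":-0.48,"dy":-0.98,"dz":0,"ax":0,"ay":0,"az":0},{"dx":0,"dy":0,"dz":0,"ax":0,"ay":0,"az":0},{"dx":0,"dy":0,"dz":0,"ax":0,"ay":0,"az":0}]'
```

```text
clock: 1.52
tool_pos: [0.2978, 0.319, 0.2226]
tool_rot: [-0.038, 3.141, 0.001]
wrist_force: [0.1, 0.3, 0.7]
gripper_width: 0.0937
clock: 2.35
tool_pos: [0.3985, 0.1254, 0.2227]
tool_rot: [-0.038, 3.141, 0.0]
wrist_force: [0.3, 0.6, -0.2]
gripper_width: 0.0943
clock: 3.02
tool_pos: [0.4586, 0.0097, 0.2223]
tool_rot: [0.035, -3.141, -0.001]
wrist_force: [-1.1, -0.0, 0.3]
gripper_width: 0.0942
```

```bash
python3 -m pendant '[{"dx":0,"dy":0,"dz":1,"ax":0,"ay":0,"az":0},{"dx":0,"dy":0,"dz":1,"ax":0,"ay":0,"az":0},{"dx":0,"dy":0,"dz":1,"ax":0,"ay":0,"az":0},{"dx":0,"dy":0,"dz":1,"ax":0,"ay":0,"az":0},{"dx":0,"dy":0,"dz":1,"ax":0,"ay":0,"az":0},{"dx":0,"dy":0,"dz":1,"ax":0,"ay":0,"az":0},{"dx":0,"dy":0,"dz":1,"ax":0,"ay":0,"az":0},{"dx":0,"dy":0,"dz":1,"ax":0,"ay":0,"az":0},{"dx":0,"dy":0,"dz":0.8,"ax":0,"ay":0,"az":0},{"dx":0,"dy":0,"dz":0.3,"ax":0,"ay":0,"az":0}]'
python3 -m pendant '[{"dx":0,"dy":0,"dz":0.2,"ax":0,"ay":0,"az":0},{"dx":0,"dy":0,"dz":0.1,"ax":0,"ay":0,"az":0},{"dx":0,"dy":0,"dz":0,"ax":0,"ay":0,"az":0}]'
python3 - <<'E'
from h import *
im,d=read_camera("top");cv2.imwrite("pics/a1.png",cv2.resize(im[155:275,200:380],None,fx=4.4,fy=4.4,interpolation=cv2.INTER_CUBIC))
im,d=read_camera("side");cv2.imwrite("pics/a2.png",cv2.resize(im[150:280,220:380],None,fx=4.4,fy=4.4,interpolation=cv2.INTER_CUBIC))
E
```

```text
clock: 3.85
tool_pos: [0.4563, 0.0116, 0.038]
tool_rot: [0.04, -3.137, -0.002]
wrist_force: [-0.0, 1.2, -0.5]
gripper_width: 0.0944
clock: 4.1
tool_pos: [0.459, 0.0106, 0.0351]
tool_rot: [-0.039, 3.14, 0.0]
wrist_force: [-0.0, -0.3, 0.3]
gripper_width: 0.0939
```

View pics/a2.png

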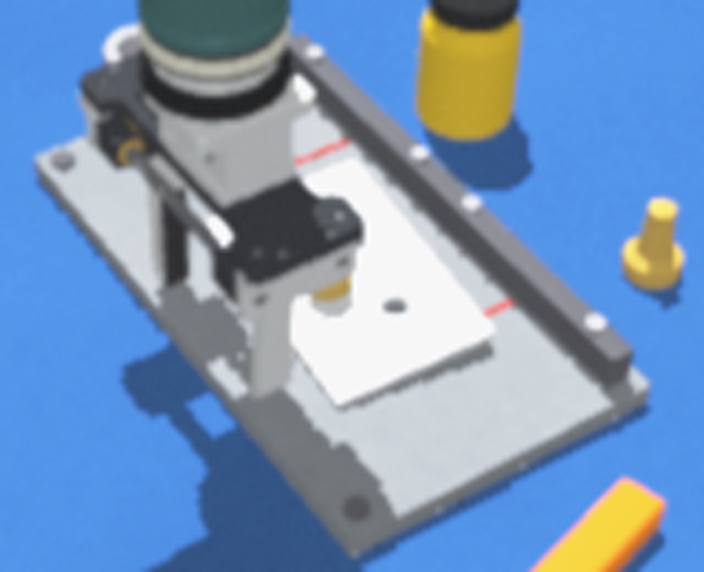

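The fingers stand just short of the near edge, at crop (265,385) and (175,270), and well clear of the valve. Now the push.

```bash
python3 -m pendant '[{"dx":-0.3,"dy":0,"dz":0,"ax":0,"ay":0,"az":0},{"dx":-0.3,"dy":0,"dz":0,"ax":0,"ay":0,"az":0},{"dx":-0.2,"dy":0,"dz":0,"ax":0,"ay":0,"az":0},{"dx":-0.2,"dy":0,"dz":0,"ax":0,"ay":0,"az":0},{"dx":-0.15,"dy":0,"dz":0,"ax":0,"ay":0,"az":0},{"dx":-0.15,"dy":0,"dz":0,"ax":0,"ay":0,"az":0},{"dx":-0.15,"dy":0,"dz":0,"ax":0,"ay":0,"az":0}]'
python3 -m pendant '[{"dx":-0.15,"dy":0,"dz":0,"ax":0,"ay":0,"az":0},{"dx":-0.15,"dy":0,"dz":0,"ax":0,"ay":0,"az":0},{"dx":-0.15,"dy":0,"dz":0,"ax":0,"ay":0,"az":0},{"dx":-0.15,"dy":0,"dz":0,"ax":0,"ay":0,"az":0}]'
python3 - <<'E'
from h import *
im,d=read_camera("side");cv2.imwrite("pics/a3.png",cv2.resize(im[150:280,220:380],None,fx=4.4,fy=4.4,interpolation=cv2.INTER_CUBIC))
print(read_state()["wrist_force"])
E
```

```text
clock: 4.78
tool_pos: [0.4876, 0.0108, 0.0342]
tool_rot: [0.038, -3.14, 0.0]
wrist_force: [-1.7, -0.0, -0.2]
gripper_width: 0.0939
clock: 5.12
tool_pos: [0.4997, 0.0114, 0.0343]
tool_rot: [0.038, -3.141, -0.0]
wrist_force: [-0.4, -0.2, -0.6]
gripper_width: 0.0942
[-0.66541393  0.07101815 -0.29970422]
```

View pics/a3.png

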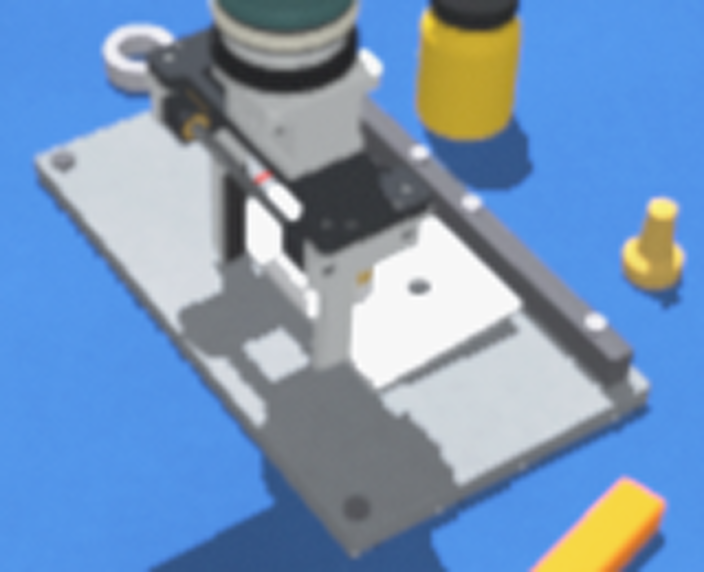

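The plate is sliding and nearly square, with its right far corner at crop (520,305) still a little short of the rail. I'll push on gently until it touches.

```bash
python3 -m pendant '[{"dx":-0.1,"dy":0,"dz":0,"ax":0,"ay":0,"az":0},{"dx":-0.1,"dy":0,"dz":0,"ax":0,"ay":0,"az":0},{"dx":-0.1,"dy":0,"dz":0,"ax":0,"ay":0,"az":0}]'
python3 -m pendant '[{"dx":-0.05,"dy":0,"dz":0,"ax":0,"ay":0,"az":0},{"dx":-0.05,"dy":0,"dz":0,"ax":0,"ay":0,"az":0}]'
python3 -m pendant '[{"dx":-0.05,"dy":0,"dz":0,"ax":0,"ay":0,"az":0},{"dx":-0.05,"dy":0,"dz":0,"ax":0,"ay":0,"az":0}]'
```

```text
clock: 5.42
tool_pos: [0.5056, 0.0114, 0.0344]
tool_rot: [0.038, -3.141, -0.0]
wrist_force: [-0.5, -0.4, -0.3]
gripper_width: 0.0939
clock: 5.58
tool_pos: [0.5076, 0.0114, 0.0344]
tool_rot: [0.038, -3.141, -0.0]
wrist_force: [-1.9, -0.6, 0.4]
gripper_width: 0.0935
clock: 5.75
tool_pos: [0.5092, 0.0115, 0.0344]
tool_rot: [0.038, -3.14, -0.0]
wrist_force: [-4.1, -0.1, 1.6]
gripper_width: 0.0942
```

```bash
python3 -m pendant '[{"dx":-0.05,"dy":0,"dz":0,"ax":0,"ay":0,"az":0},{"dx":0,"dy":0,"dz":0,"ax":0,"ay":0,"az":0}]'
python3 - <<'E'
from h import *
im,d=read_camera("top");cv2.imwrite("pics/a4.png",cv2.resize(im[155:275,200:380],None,fx=4.4,fy=4.4,interpolation=cv2.INTER_CUBIC))
E
```

```text
clock: 5.92
tool_pos: [0.5093, 0.0115, 0.0343]
tool_rot: [0.038, -3.138, -0.0]
wrist_force: [-5.5, -0.4, 2.7]
gripper_width: 0.0941
```

View pics/a4.png

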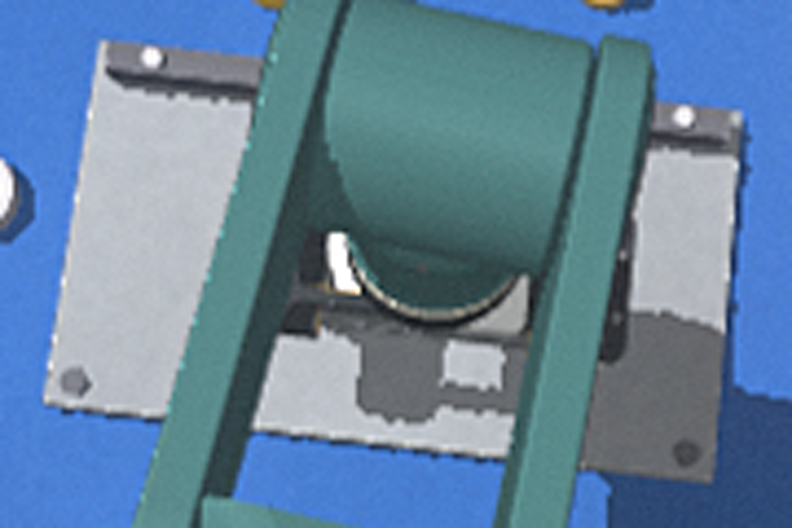

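The plate is stopped on the rail at about 5.5 N. I'll back off, rise, and go round to the right side.

```bash
python3 -m pendant '[{"dx":0.75,"dy":0,"dz":0,"ax":0,"ay":0,"az":0},{"dx":0.75,"dy":0,"dz":0,"ax":0,"ay":0,"az":0},{"dx":0,"dy":-0.4,"dz":-1,"ax":0,"ay":0,"az":0},{"dx":0,"dy":-1,"dz":-1,"ax":0,"ay":0,"az":0},{"dx":0,"dy":-1,"dz":-1,"ax":0,"ay":0,"az":0},{"dx":-0.87,"dy":-1,"dz":0,"ax":0,"ay":0,"az":0},{"dx":-0.87,"dy":-1,"dz":0,"ax":0,"ay":0,"az":0},{"dx":-0.87,"dy":-0.79,"dz":0,"ax":0,"ay":0,"az":0},{"dx":-0.87,"dy":0,"dz":0,"ax":0,"ay":0,"az":0},{"dx":-0.87,"dy":0,"dz":0,"ax":0,"ay":0,"az":0}]' 119
python3 - <<'E'
from h import *
print(read_state()["q"])
im,d=read_camera("side");cv2.imwrite("pics/a5.png",cv2.resize(im[150:280,220:380],None,fx=4.4,fy=4.4,interpolation=cv2.INTER_CUBIC))
im,d=read_camera("top");cv2.imwrite("pics/a5t.png",im)
E
```

```text
clock: 6.8
tool_pos: [0.5719, -0.0924, 0.0949]
tool_rot: [-0.035, 3.139, -0.001]
wrist_force: [0.7, 0.4, 0.4]
gripper_width: 0.0503
[-2.58094523e-01  2.07743002e-01  1.49042362e+00  2.00044330e-04
  1.44049905e+00 -1.85102392e+00]
```

View pics/a5.png

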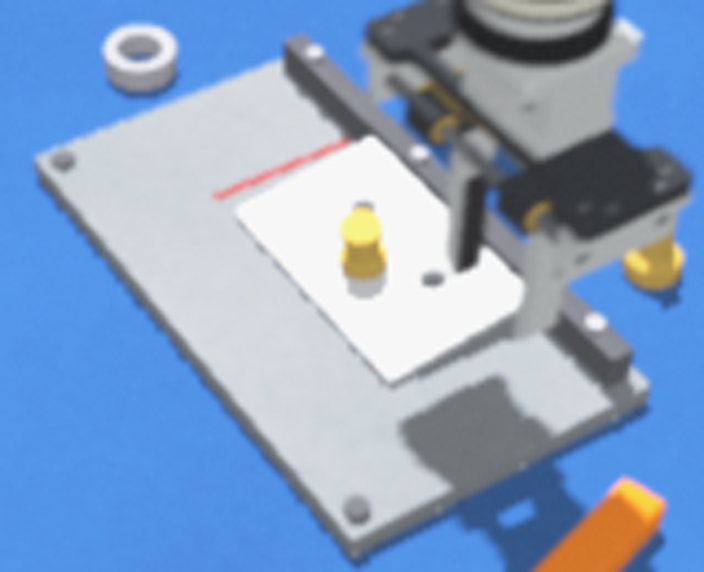

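Plate is square on the rail and still tipped. Left near corner is at crop (237,210), right near corner at (392,383). Now a quarter turn so the jaws lie along x, and a calculation of where the right edge is.

```bash
python3 -m pendant '[{"dx":0,"dy":0,"dz":0,"ax":0,"ay":0,"az":1},{"dx":0,"dy":0,"dz":0,"ax":0,"ay":0,"az":1},{"dx":0,"dy":0,"dz":0,"ax":0,"ay":0,"az":1},{"dx":0,"dy":0,"dz":0,"ax":0,"ay":0,"az":1},{"dx":0,"dy":0,"dz":0,"ax":0,"ay":0,"az":1},{"dx":0,"dy":0,"dz":0,"ax":0,"ay":0,"az":1},{"dx":0,"dy":0,"dz":0,"ax":0,"ay":0,"az":1},{"dx":0,"dy":0,"dz":0,"ax":0,"ay":0,"az":1}]'
python3 -m pendant '[{"dx":0,"dy":0,"dz":0,"ax":0,"ay":0,"az":1},{"dx":0,"dy":0,"dz":0,"ax":0,"ay":0,"az":1},{"dx":0,"dy":0,"dz":0,"ax":0,"ay":0,"az":1},{"dx":0,"dy":0,"dz":0,"ax":0,"ay":0,"az":1},{"dx":0,"dy":0,"dz":0,"ax":0,"ay":0,"az":1},{"dx":0,"dy":0,"dz":0,"ax":0,"ay":0,"az":1},{"dx":0,"dy":0,"dz":0,"ax":0,"ay":0,"az":1},{"dx":0,"dy":0,"dz":0,"ax":0,"ay":0,"az":0.71},{"dx":0,"dy":0,"dz":0,"ax":0,"ay":0,"az":0},{"dx":0,"dy":0,"dz":0,"ax":0,"ay":0,"az":0}]'
python3 - <<'E'
from h import *
c,s=np.cos(.0234),np.sin(.0234);O=np.array([.5648,.0312])
F=lambda P:((P[:,:2]-O)@np.array([[c,-s],[s,c]])*1000).round(1)
px=[[220+392/4.4,150+383/4.4],[220+237/4.4,150+210/4.4]]
W=toworld("side",px,.021);print("corners fixture",F(W).tolist())
st=read_state();print("tcp fixture",F(np.array([st["tool_pos"]])))
# check of side camera: bed near corners
print("bed",F(toworld("side",[[220+355/4.4,150+550/4.4],[220+38/4.4,150+160/4.4]],.015)))
E
```

```text
clock: 7.57
tool_pos: [0.5697, -0.0907, 0.0947]
tool_rot: [1.195, 2.905, 0.0]
wrist_force: [-0.1, 0.0, -0.4]
gripper_width: 0.0499
clock: 8.4
tool_pos: [0.5698, -0.0908, 0.0947]
tool_rot: [2.192, 2.25, 0.001]
wrist_force: [-0.3, 1.2, 0.6]
gripper_width: 0.0503
corners fixture [[-46.1, -105.5], [-44.7, 56.5]]
tcp fixture [[   2.2 -122.1]]
bed [[-124.2 -184.2]
 [-121.2  165.3]]
```

The side camera shows the bed shifted about 9 mm in y from what the top camera gives, but the relative plate offset of about -15 mm is consistent. Force contact will settle it. Descending beside the right edge, which is clear under either estimate.

```bash
python3 -m pendant '[{"dx":0,"dy":0,"dz":0.9,"ax":0,"ay":0,"az":0},{"dx":0,"dy":0,"dz":0.9,"ax":0,"ay":0,"az":0},{"dx":0,"dy":0,"dz":0.7,"ax":0,"ay":0,"az":0},{"dx":0,"dy":0,"dz":0.4,"ax":0,"ay":0,"az":0},{"dx":0,"dy":0,"dz":0.1,"ax":0,"ay":0,"az":0},{"dx":0,"dy":0,"dz":0,"ax":0,"ay":0,"az":0}]'
python3 -m pendant '[{"dx":0.15,"dy":0,"dz":0,"ax":0,"ay":0,"az":0},{"dx":0.15,"dy":0,"dz":0,"ax":0,"ay":0,"az":0},{"dx":0.15,"dy":0,"dz":0,"ax":0,"ay":0,"az":0}]'
python3 -m pendant '[{"dx":0.15,"dy":0,"dz":0,"ax":0,"ay":0,"az":0},{"dx":0.15,"dy":0,"dz":0,"ax":0,"ay":0,"az":0}]'
python3 - <<'E'
from h import *
im,d=read_camera("side");cv2.imwrite("pics/a6.png",cv2.resize(im[150:280,220:380],None,fx=4.4,fy=4.4,interpolation=cv2.INTER_CUBIC))
E
```

```text
clock: 8.9
tool_pos: [0.5697, -0.0908, 0.034]
tool_rot: [-2.193, -2.248, 0.001]
wrist_force: [-0.4, 0.2, 0.5]
gripper_width: 0.0502
clock: 9.15
tool_pos: [0.5707, -0.0818, 0.0357]
tool_rot: [2.193, 2.247, 0.002]
wrist_force: [-0.9, -0.7, 0.0]
gripper_width: 0.0503
clock: 9.32
tool_pos: [0.5701, -0.0758, 0.0351]
tool_rot: [2.193, 2.247, 0.0]
wrist_force: [0.1, -1.6, 0.4]
gripper_width: 0.0503
```

View pics/a6.png

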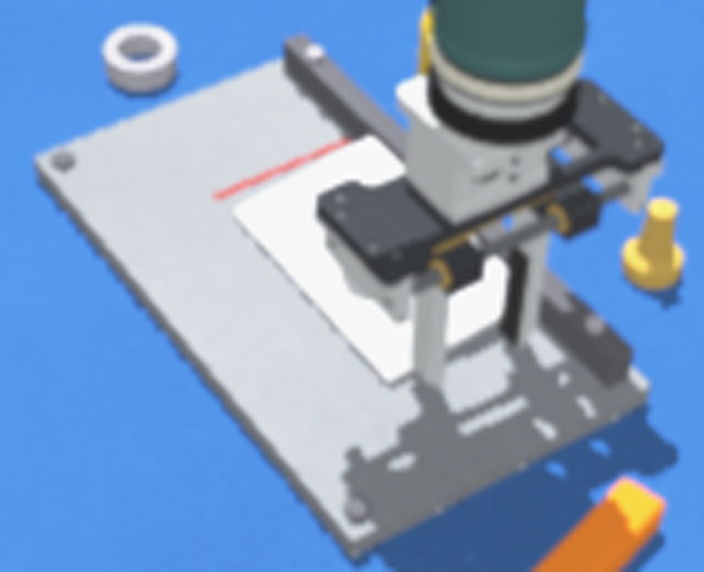

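The fingers have just reached the right edge, at crop (428,385) and (515,345). Sliding along the rail in small steps.

```bash
for i in 1; do python3 -m pendant '[{"dx":0.1,"dy":0,"dz":0,"ax":0,"ay":0,"az":0},{"dx":0.1,"dy":0,"dz":0,"ax":0,"ay":0,"az":0},{"dx":0.1,"dy":0,"dz":0,"ax":0,"ay":0,"az":0},{"dx":0.1,"dy":0,"dz":0,"ax":0,"ay":0,"az":0}]'; done
python3 -m pendant '[{"dx":0.08,"dy":0,"dz":0,"ax":0,"ay":0,"az":0},{"dx":0.08,"dy":0,"dz":0,"ax":0,"ay":0,"az":0}]'
python3 -m pendant '[{"dx":0.08,"dy":0,"dz":0,"ax":0,"ay":0,"az":0},{"dx":0.08,"dy":0,"dz":0,"ax":0,"ay":0,"az":0}]'
python3 - <<'E'
from h import *
im,d=read_camera("side");cv2.imwrite("pics/a7.png",cv2.resize(im[150:280,220:380],None,fx=4.4,fy=4.4,interpolation=cv2.INTER_CUBIC))
E
```

```text
clock: 9.7
tool_pos: [0.5695, -0.0679, 0.0345]
tool_rot: [2.195, 2.248, -0.0]
wrist_force: [0.4, -2.1, 0.3]
gripper_width: 0.0501
clock: 9.87
tool_pos: [0.5694, -0.0646, 0.0344]
tool_rot: [-2.195, -2.248, -0.0]
wrist_force: [0.4, -1.4, 0.3]
gripper_width: 0.0502
clock: 10.03
tool_pos: [0.5693, -0.061, 0.0343]
tool_rot: [-2.194, -2.247, -0.001]
wrist_force: [0.1, -0.5, 0.9]
gripper_width: 0.0503
```

View pics/a7.png

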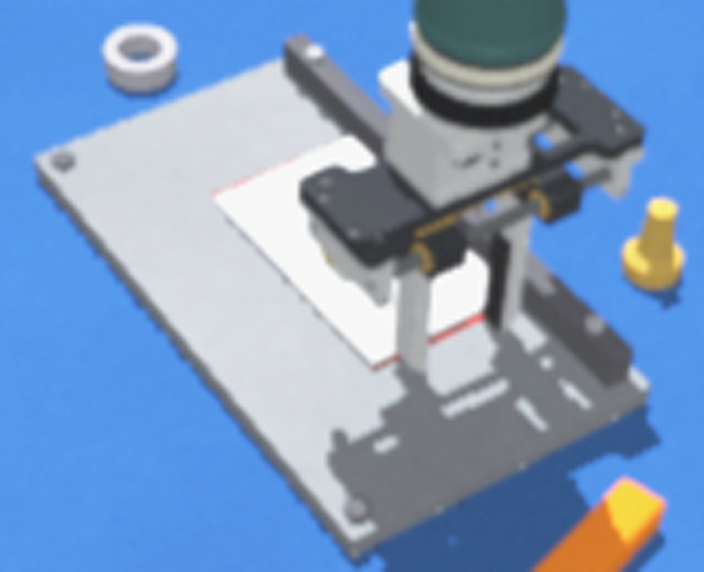

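Both red lines now flank the plate, the gap shadow at the right edge is gone, and the force has dropped, so it looks seated. I'll retreat and check with depth.

```bash
python3 -m pendant '[{"dx":-0.5,"dy":0,"dz":0,"ax":0,"ay":0,"az":0},{"dx":-1,"dy":0,"dz":0,"ax":0,"ay":0,"az":0},{"dx":0,"dy":0,"dz":-1,"ax":0,"ay":0,"az":0},{"dx":0,"dy":0,"dz":-1,"ax":0,"ay":0,"az":0},{"dx":0,"dy":0,"dz":-1,"ax":0,"ay":0,"az":0},{"dx":0,"dy":0,"dz":-1,"ax":0,"ay":0,"az":0},{"dx":-1,"dy":-1,"dz":-1,"ax":0,"ay":0,"az":0},{"dx":-1,"dy":-1,"dz":-1,"ax":0,"ay":0,"az":0},{"dx":-1,"dy":-1,"dz":0,"ax":0,"ay":0,"az":0},{"dx":-1,"dy":-1,"dz":0,"ax":0,"ay":0,"az":0}]'
python3 -m pendant '[{"dx":-1,"dy":-1,"dz":0,"ax":0,"ay":0,"az":0},{"dx":-1,"dy":-1,"dz":0,"ax":0,"ay":0,"az":0},{"dx":-1,"dy":-1,"dz":0,"ax":0,"ay":0,"az":0},{"dx":-1,"dy":-1,"dz":0,"ax":0,"ay":0,"az":0},{"dx":-1,"dy":-1,"dz":0,"ax":0,"ay":0,"az":0},{"dx":-1,"dy":-1,"dz":0,"ax":0,"ay":0,"az":0},{"dx":0,"dy":0,"dz":0,"ax":0,"ay":0,"az":0}]'
python3 - <<'E'
from h import *
im,d=read_camera("top");cv2.imwrite("pics/a8.png",cv2.resize(im[120:275,190:410],None,fx=3.6,fy=3.6,interpolation=cv2.INTER_CUBIC))
h,s,v=cv2.split(cv2.cvtColor(im,cv2.COLOR_BGR2HSV))
roi=np.zeros(h.shape,bool);roi[175:255,225:350]=1
m=roi&(s<40)&(v>190);c=quad(m)
r=cv2.minAreaRect((toworld("top",c,.021)[:,:2]*1000).astype(np.float32));print(r)
ci=camera_info("top");T=np.array(ci["camera_from_world"])
def wz(m):
    ys,xs=np.where(m&(d>0));u=cv2.undistortPoints(np.float64(np.c_[xs,ys]).reshape(-1,1,2),ci["K"],ci["dist"]).reshape(-1,2);D=d[ys,xs]
    return (np.c_[u[:,0]*D,-u[:,1]*D,-D]-T[:3,3])@T[:3,:3]
for nm,mm in(("plate",m),("bed",roi&(s<110)&(v>110)&(v<190))):
    P=wz(cv2.erode(mm.astype(np.uint8),np.ones((5,5)))>0)
    A=np.c_[P[:,:2]-[.565,.031],np.ones(len(P))]
    k=np.linalg.lstsq(A,P[:,2],rcond=None)[0];k=np.linalg.lstsq(A[(q:=abs(A@k-P[:,2])<.004)],P[q,2],rcond=None)[0]
    print(nm,len(P),"slopes deg",np.degrees(k[:2]).round(2),"z at origin",k[2].round(4))
E
```

```text
clock: 10.92
tool_pos: [0.4921, -0.1751, 0.1566]
tool_rot: [2.191, 2.245, 0.002]
wrist_force: [0.8, 0.1, -0.8]
gripper_width: 0.0501
clock: 11.5
tool_pos: [0.3718, -0.2998, 0.1546]
tool_rot: [2.201, 2.242, -0.004]
wrist_force: [0.1, -0.7, 0.3]
gripper_width: 0.0504
((564.6317749023438, 30.470191955566406), (101.89706420898438, 161.81924438476562), 2.2132089138031006)
plate 1926 slopes deg [-0.05  0.02] z at origin 0.0209
bed 3221 slopes deg [0.17 0.08] z at origin 0.0152
```

View pics/a8.png

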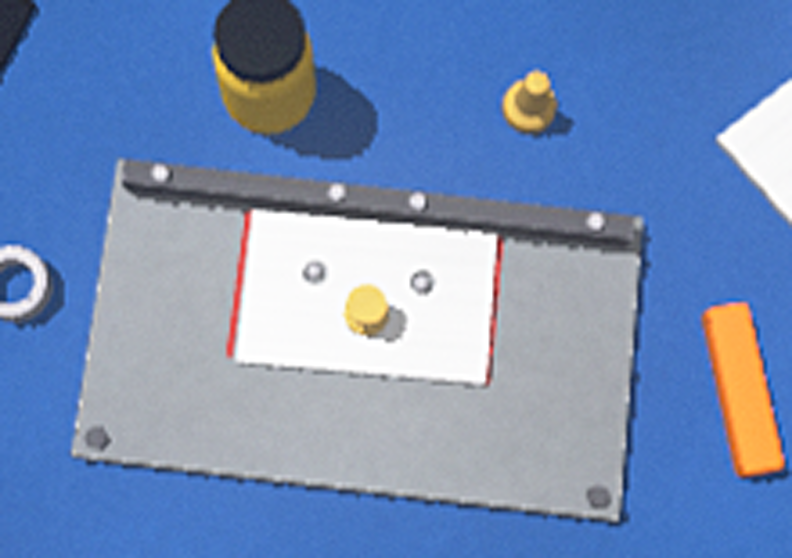

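The plate is flat, with its top at 20.9 mm and tilt under 0.1°. It lies between the red lines, and pin tips show in both holes at crop (315,272) and (422,283). The other parts haven't moved, so I'm handing in.

```bash
python3 -c "
from plant import order;print(order.hand_in())"
```

```text
the job is handed in; nothing more can be done
None
```

The pump plate is seated on both pins and lies flat on the bed, and the job is handed in at about 11.5 s on the robot's clock. I pushed its near edge back to the rail with both open fingertips, meeting about 5.5 N at the rail. I then turned the jaws a quarter turn and slid it left along the rail from its right edge, at about 2 N, until it dropped.

**Last checks, top camera with the arm clear:**
- **Flatness:** the plate's top is at 20.9 mm (21 expected) and tilted less than 0.1°.
- **Position:** its centre is within about 1 mm of the fixture origin, and it lies between the two red lines.
- **Pins:** both pin tips show in the holes.
- **Other parts:** nothing else looks moved in the picture. The valve was not touched, judging by the fingers' clearance in the views.

**What disagreed:** a rough corner reading by eye in the side camera placed the fixture about 9 mm off in y from the top camera. Finger contact came within about 2 mm of where the top camera predicted it, so I went by that one. My first three move commands were also refused because rows need all six values; nothing moved.

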